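# Hold the clip open over the recipe card

### The arm

A 7-joint arm with a two-finger parallel gripper is mounted at the origin on a cart in front of the work surface, level with it; the furniture and walls round the work are solid. World frame = base frame: x ahead of the robot, y to its left, z up, the work surface at z = 0. Lengths are in mm, angles in rad, forces in N, time in s.
With the tool pointing down it reaches from about 400 to 875 mm from the base axis. Payload 4.4 kg.
Tool frame: the origin (TCP) lies on the centre line of the jaws, within the pads' length; the fingertips stand 25 mm ahead of it and the grasp point (between the pads) lies 6 mm ahead of it (ctrl.finger_overhang is the distance from the TCP to the fingertips, in mm); z points along the fingers, y is the line along which they close (so a half turn about z gives the same grasp; the last joint's range is limited). The gripper opens to 85 mm and grips with 20 to 120 N. Pads are 22 mm wide; open, the fingers measure 114 mm over their backs; the gripper's body (76 mm by 85 mm) begins 54 mm behind the grasp point. The pads swing forward as they close: fully open they stand 13 mm farther back than shut.
Start: joints at [-1.376, 0.628, 0.038, 1.517, -0.027, 0.996, -0.02], TCP at [167.579, 628.041, 219.713] pointing down, gripper open.
Joint ranges: [-3.06, 3.06], [-0.37, 2.12], [-1.25, 1.32], [0.18, 2.47], [-1.1, 4.24], [0.23, 1.98], [-2.94, 2.94]. Speed limits (rad/s): [2.57, 2.57, 3.14, 3.14, 3.14, 3.14, 3.14].

### API

Orientations are given as [roll, pitch, yaw] about the fixed x, y, z axes, in that order (R = Rz(yaw) Ry(pitch) Rx(roll)).
In Python, from cell import ctrl gives the robot as it stands. The module is installed in compiled form; this text tells all that it offers.
- The arm moves only by the tool play_rows, never from a script. Its argument "targets" is a list of rows, each a list of 5 numbers: the closure, from 0 (fully open) to 1 (shut), then the shift along the tool's x, y, z in cm, then the turn about the tool's z in degrees. In form: [[gripper, dx, dy, dz, spin], ...]. A call has 1 to 10 rows; each row is the pose to reach, as a shift and turn from the pose commanded when the call began, along the tool's axes at that moment; what a row does not reach only later rows make up. A row lasts 1/10 s, in which the tool goes at most 50 mm and 8.59 degrees, less where a joint would pass 70% of its speed; a pose out of reach is approached as far as the arm can. A call with a gripper value outside its range is refused whole. The fingers move at their own pace and stop on an object; the grip force is fixed at half the most. Time passes only in rows, so rows that repeat a pose let the fingers close. It gives the time, the measured TCP pose, the force, the opening and the grip force at its end, in the units of the state.
- ctrl.read_state(): the state, without advancing time (a new reading comes with each control period).
- ctrl.get_image(name): name is "scene" or "side" or "wrist"; returns (picture, depth): 480x640x3 uint8, red, green, blue; 480x640 float32, mm along the optical axis (not along the pixel's ray), 0 where there is no reading.
- ctrl.calibration(name): a dict with "vfov" (degrees; the focal length in pixels is half the picture's height over the tangent of half this angle, whatever the lens; pixels are square), "cx", "cy" (the principal point, pixels), "extrinsics" (4x4, takes a point from camera to world coordinates); the wrist camera has in their place "mount" (4x4, takes a point from camera to tool coordinates, whose origin is the TCP and whose axes are the flange's). Camera axes: x right, y down, z forward; pixel columns grow to the right and rows downward; lengths in mm; the calibration is good to about 2 mm. A picture is of the moment at which its call begins: read the wrist's pose just before it. calibration takes no time and is no camera call.
- ctrl.finish_job(): hands the job in; it is judged then, once.
Trained networks look in the newest picture that a camera, given by its name, has taken for a name from the list of things; names that differ only in an ending like _2 or _b are one class to them, and where a whole thing is asked for, a point or a joint stands for the part that bears it (a point fixed in the world has none). Each returns a list of dicts, best first, with "confidence" (0 to 1); they miss things now and then, are a little off and sometimes report something else, mostly with a low value. They report only what shows in the picture. A call takes as long as a camera call. They do not tell look-alikes from the thing itself.
- ctrl.search_frame(camera, name): "bbox" ([left, top, right, bottom] in pixels, round what is visible of it).
- ctrl.trace(camera, name): "pixels" (480x640 bool, what is visible of it) and "bbox" ([left, top, right, bottom] in pixels, round what is visible of it).
The state is a dict: "clock": time; "qpos": joint angles; "qd": joint speeds; "tau": joint torques, N m; "eef_pos": TCP position; "tool_rot": TCP orientation; "force": force on the tool from outside, world axes, zero at the start; "torque": the same for the moment, N m; "width": finger opening in mm; "gripper_force": force on a finger pad.
Only numpy, scipy, OpenCV 4.12 (cv2) and the standard library are available. Lean on these libraries where they do the work, as an engineer would, in place of code of your own. Each camera call takes 0.05 s, during which the arm holds its last target. There are 200 camera calls.

### The job

Pick up the steel clip by its two handles, squeeze it wide open against its spring and bring it down over the middle of the top edge of the larger card, so that the card's edge stands between the gaping jaws, in line with them, and neither jaw touches it; I want to slip a note in beside the card. Finish holding it there, still squeezed open and not let go, without pushing against either card or shifting anything else on the table.

Things in the scene. Friction and masses are not known exactly. Their poses are not given: they have to be found in the camera images.
- clip_grip (a point): Loose steel bulldog clip, 90 g, upright on its closed jaws, handles up. This point: midway between the two handle plates, 85 mm above the table. z up; y along the jaws (60 wide); x: the line along which the handles are squeezed and the jaws part. Handle plates: 34 wide along y, 32 tall, leaning out; 49 over their top edges along x when closed, upright and 13 over their outsides when fully open.
- clip_mouth (a point): Point of the clip midway between its two jaw lips, at the underside of the closed lips, 85 mm straight below clip_grip; same axes. The lips meet here when closed; fully open they are about 31 mm apart (15 to each side of this point), 58 mm over their outsides, and stand about 3 mm higher than this point.
- clip_jaw_a (a joint): Opening of one jaw of the clip, rad: 0 closed, 0.35 fully open (stop). Sprung shut: squeezing the handle plates from outside spreads the jaws; it takes about 4 N on each handle to start and 9 N to open fully, so a grip of 12 to 25 N holds it at its stop.
- clip_jaw_b (a joint): Opening angle of the other jaw, the same values; the two jaws always open equally.
- recipe_card_edge (a point): Middle of the top edge of the large stiff card: plain white, 110 mm wide, 3 mm thick, standing upright in a slotted wooden block (48x120x24 mm) that is fixed to the table; top edge 125 mm above the table. z up, y along the top edge, x through the card's thickness.
- small_card_edge (a point): Middle of the top edge of the other, small card: plain white, 60 mm wide, 3 mm thick, top edge 75 mm above the table, in the same kind of fixed wooden block. Not to be used. Axes the same.
- clip: The whole clip, 94 mm tall. Origin as clip_mouth, axes as clip_grip. The hinge pin lies along y, 45 mm above the origin, so a card edge can stand up to about 38 mm into the mouth. As the clip opens, the handle tops rise about 6 mm further above the pin, and their plates come flat against upright fingers.
- recipe_card: The large card with its wooden block; origin under the middle of the block, on the table.
- small_card: The small card with its wooden block; origin under the middle of the block, on the table.
- mug: Bystander: white mug with a green band, 94 tall (mm); origin at the centre of its underside.
- jar: Bystander: round glass jar with a black lid, 60 across, 83 tall (mm); origin at the centre of its underside.
- spice_jar: Bystander: spice jar with a yellow cap, 45 across, 100 tall (mm); origin at the centre of its underside.
- tin: Bystander: flat oblong tin, 63x105x25 (mm); origin at the centre of its underside.
- match_box: Bystander: match box, 36x53x15 (mm); origin at the centre of its underside.
- mill: Bystander: salt shaker with a grey top, 44 across, 90 tall (mm); origin at the centre of its underside.
- tub: Bystander: round yoghurt tub, 72 across, 71 tall (mm); origin at the centre of its underside.
Not all that is in view belongs to the job. Leave any blue look-alike of the clip alone.

How it is judged:
By the outcome, as a careful person would: the job done as asked, in the order asked, and still so for the second after the job is handed in, while the arm keeps its last pose, push and grip.
It also fails if it takes over 42 s, if anything falls off the work surface, if the arm or the gripper's body presses on something with over 40 N, if the wrist force passes 120 N, or if a joint passes its speed limit or range.

## Working session

There is one attempt and no reset: what is moved stays moved. The work goes in short steps, Python scripts to look and compute and a tool call to move; the robot and the scene stay as the last step left them, time stands still between calls to the robot, and variables do not carry over. Pictures are saved under pics/ and viewed, at most 10 in all, crops included, and the job is handed in when it is done.

Besides the shell and the picture viewer there is one more tool, called after "Call:" as name([rows], argument=value, ...), one row to a line, values as JSON. play_rows: Moves the arm, as the interface text tells. Its arguments: {"type":"object","properties":{"targets":{"type":"array"}},"required":["targets"]}

```bash
mkdir -p pics; cat > h.py <<'E'
import numpy as np, cv2
from cell import ctrl
from scipy.spatial.transform import Rotation as Ro
def tool():
    s=ctrl.read_state();T=np.eye(4);T[:3,:3]=Ro.from_euler('xyz',s['tool_rot']).as_matrix();T[:3,3]=s['eef_pos'];return T
def grab(n):
    T=tool();p,d=ctrl.get_image(n);c=ctrl.calibration(n)
    E=np.array(c['extrinsics']) if 'extrinsics' in c else T@np.array(c['mount'])
    f=240/np.tan(np.radians(c['vfov']/2))
    v,u=np.mgrid[:480,:640]
    P=np.stack([(u-c['cx'])/f*d,(v-c['cy'])/f*d,d],-1)@E[:3,:3].T+E[:3,3]
    P[d==0]=np.nan
    return p,P
def save(n,p): cv2.imwrite('pics/'+n,p[:,:,::-1])
E
python3 - <<'E'
from h import *
print(ctrl.read_state())
for n in('scene','side','wrist'):
    p,P=grab(n);save(n+'0.png',p);np.save(n+'0.npy',P)
    for k in('clip','recipe_card','small_card'):
        for r in ctrl.trace(n,k)[:3]:
            m=r['pixels'];print(n,k,round(r['confidence'],2),np.round(r['bbox']),np.nanmedian(P[m],0).round() if m.any() else '',np.nanmax(P[m][:,2]).round(), np.median(p[m],0))
E
```

```text
{'clock': 0.0, 'qpos': array([-1.37575982,  0.62932507,  0.03845202,  1.51838373, -0.02699457,
        0.99628452, -0.02002634]), 'qd': array([ 5.78068609e-04,  7.02088363e-04, -8.80996161e-05, -9.76476241e-05,
        1.03906791e-03, -7.45916004e-04,  1.15616162e-03]), 'tau': array([ 2.08065289e-04, -5.63397110e+01,  1.22619655e+00, -1.93449837e+01,
        1.08787927e-02,  1.01756270e-02, -8.40631117e-06]), 'eef_pos': array([167.44030921, 627.39204721, 218.79790526]), 'tool_rot': array([-3.13971060e+00,  3.45502421e-05,  2.88072430e+00]), 'force': array([-0.01686724,  0.49206898,  0.2509531 ]), 'torque': array([ 0.02689972,  0.05220408, -0.01077516]), 'gripper_force': 0.0, 'width': 85.54203185089455}
scene clip 0.69 [291. 244. 320. 295.] [450.  -4.  55.] 97.0 [112. 106. 104.]
scene clip 0.56 [301. 266. 338. 326.] [397. -96.  47.] 98.0 [ 22.  71. 134.]
scene clip 0.54 [190. 196. 234. 244.] [482. 315.  63.] 96.0 [131. 126. 116.]
scene recipe_card 0.3 [348. 313. 392. 368.] [ 348. -233.   68.] 74.0 [169. 127. 118.]
scene small_card 0.86 [264. 208. 304. 250.] [594. 175.  24.] 77.0 [122. 121.  78.]
scene small_card 0.47 [471. 281. 504. 334.] [ 535. -356.   75.] 174.0 [131. 111.  58.]
side clip 0.91 [254. 274. 289. 320.] [403. -95.  48.] 99.0 [ 21.   74.  144.5]
side clip 0.72 [282. 249. 308. 298.] [454. -11.  50.] 99.0 [120. 114. 113.]
side recipe_card 0.83 [388. 286. 412. 365.] [ 634. -214.   25.] 359.0 [185. 131.  80.]
side small_card 0.82 [335. 213. 351. 247.] [597. 164.  25.] 79.0 [193. 133.  79.]
side small_card 0.26 [271. 169. 316. 216.] [497. 311.  63.] 98.0 [131. 127. 119.]
```

View pics/scene0.png

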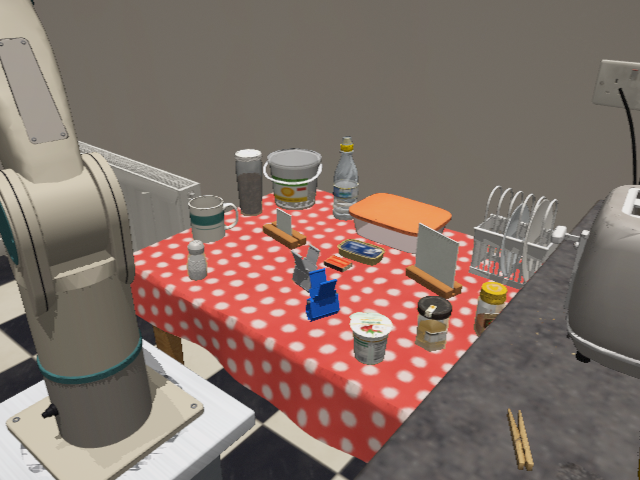

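View pics/side0.png

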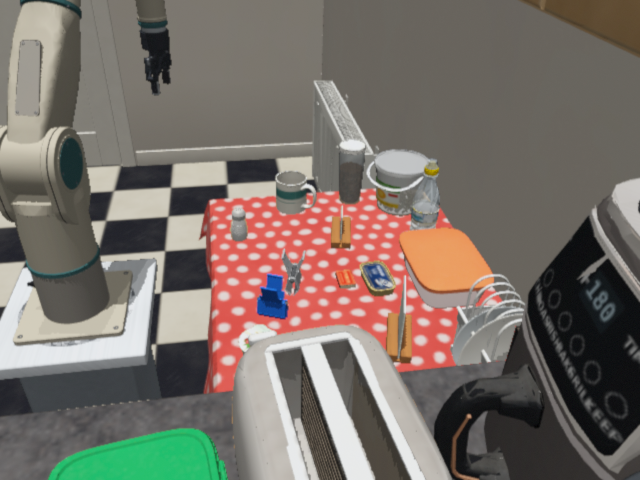

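The grey clip is at about (305,268) in scene and (292,272) in side. The blue look-alike is at (322,295) in scene. The large card is at (437,255), standing in its block at (433,280), and the small card is at (285,225).

```bash
python3 - <<'E'
from h import *
def box(P,b): return P[b[1]:b[3],b[0]:b[2]].reshape(-1,3)
def rep(n,X):
    c=np.median(X,0);w,V=np.linalg.eigh(np.cov(X[:,:2].T));r=cv2.minAreaRect(X[:,:2].astype(np.float32))
    print(n,len(X),'med',c.round(1),'major',V[:,1].round(3),'yaw',np.degrees(np.arctan2(V[1,1],V[0,1])).round(1),'sd',np.sqrt(w).round(1),'rect',np.round(r[0],1),np.round(r[1],1),round(r[2],1),'z',X[:,2].min().round(),X[:,2].max().round())
    return X
for n,cb,kb in(('scene',(408,215,466,300),(286,240,324,296)),('side',(384,270,416,366),(278,245,312,300))):
    P=np.load(n+'0.npy');im=cv2.imread(f'pics/{n}0.png')
    X=box(P,cb);z=X[:,2];ok=(np.hypot(X[:,0]-630,X[:,1]+214)<90)
    rep(n+' card',X[ok&(z>35)&(z<135)]); rep(n+' cardtop',X[ok&(z>110)&(z<135)]); rep(n+' block',X[ok&(z>18)&(z<29)])
    X=box(P,kb);C=box(im,kb).astype(int);z=X[:,2];ok=(np.hypot(X[:,0]-452,X[:,1]+8)<50)&(np.ptp(C,axis=1)<50)
    rep(n+' clip',X[ok&(z>8)]);H=rep(n+' handles',X[ok&(z>70)]);rep(n+' low',X[ok&(z>8)&(z<40)])
    np.save(n+'_clip.npy',X[ok&(z>8)])
a=np.vstack([np.load('scene_clip.npy'),np.load('side_clip.npy')])
# top view plots coloured by height
img=np.full((500,500,3),255,np.uint8)
for x,y,z in a[np.argsort(a[:,2])]:
    cv2.circle(img,(int(250-(y+8)*4.5),int(250-(x-452)*4.5)),3,[int(v) for v in cv2.applyColorMap(np.uint8([[min(255,z*2.5)]]),cv2.COLORMAP_JET)[0,0]],-1)
cv2.imwrite('pics/top.png',img)
E
```

```text
scene card 1656 med [ 637.8 -201.5   82.5] major [0.291 0.957] yaw 73.1 sd [ 1.5 32.4] rect [ 638.2 -198.3] [112.4  10.2] 74.0 z 35.0 128.0
scene cardtop 322 med [ 638.  -201.5  118.4] major [0.289 0.957] yaw 73.2 sd [ 1.5 32.3] rect [ 639.3 -198.3] [111.5   7.6] 72.8 z 110.0 128.0
scene block 578 med [ 627.3 -206.8   24.1] major [0.2  0.98] yaw 78.4 sd [11.2 35.6] rect [ 636.4 -198. ] [120.9  50.1] 75.7 z 18.0 29.0
scene clip 716 med [449.9  -6.2  58.9] major [-0.999  0.04 ] yaw 177.7 sd [13.4 14.1] rect [456.5  -3. ] [64.  49.1] 74.7 z 9.0 97.0
scene handles 242 med [469.9  -7.6  84.3] major [-0.979  0.204] yaw 168.2 sd [ 9.7 18.9] rect [456.1  -5. ] [36.8 49.9] 76.5 z 70.0 97.0
scene low 204 med [444.6  -3.1  29. ] major [0.253 0.968] yaw 75.4 sd [ 2.9 16.8] rect [454.   -2.3] [63.9 26.3] 74.9 z 9.0 40.0
side card 297 med [ 633.8 -213.9   92.5] major [0.283 0.959] yaw 73.6 sd [ 0.8 34.7] rect [ 639.5 -197.5] [112.1   3.5] 73.4 z 35.0 130.0
side cardtop 97 med [ 635.  -210.8  125.4] major [0.289 0.957] yaw 73.2 sd [ 0.9 33.6] rect [ 639.4 -197.3] [111.8   2.9] 73.5 z 111.0 130.0
side block 918 med [ 636.2 -208.    24.5] major [0.264 0.965] yaw 74.7 sd [15.  35.2] rect [ 639.6 -196.6] [122.5  47.7] 72.8 z 18.0 29.0
side clip 479 med [453.  -10.   51.3] major [0.264 0.964] yaw 74.7 sd [11.8 15.4] rect [458.3  -3.2] [55.5 64.3] 7.5 z 8.0 99.0
side handles 118 med [442.2  -4.3  84.3] major [-0.972  0.234] yaw 166.5 sd [10.1 17.8] rect [457.3  -3.2] [38.5 48.8] 81.2 z 70.0 99.0
side low 135 med [457.1 -15.9  22.1] major [0.6 0.8] yaw 53.1 sd [ 9.9 15.2] rect [457.4 -11.3] [51.7 46.6] 20.0 z 8.0 40.0
```

View pics/top.png

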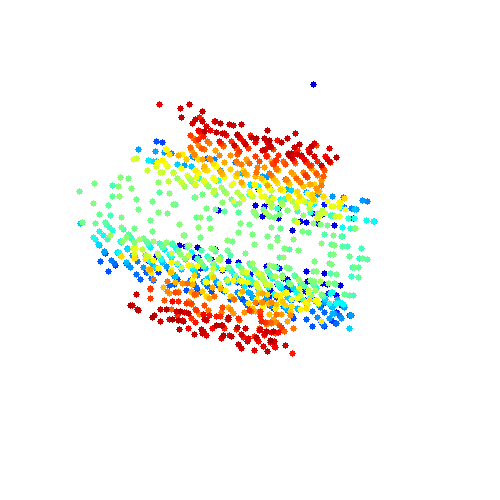

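The top view shows two handle rows (red). The clip sits at about (456.5,-4), with its y axis at about 75.5°. The card is at (639.4,-198), with its edge at 73.4°. Next I'll check the surroundings and work out the first move.

```bash
cat >> h.py <<'E'
def go(xyz,yawdeg):
    T=tool();d=T[:3,:3].T@(np.array(xyz)-T[:3,3]);y=np.degrees(np.arctan2(T[1,0],T[0,0]))
    sp=(y-yawdeg+180)%360-180
    print('at',T[:3,3].round(1),'yaw',y.round(2),'move cm',(d/10).round(2),'spin',round(sp,2))
E
python3 - <<'E'
from h import *
go((456.5,-4,220),75.2)
A=np.vstack([np.load(n+'0.npy').reshape(-1,3) for n in('scene','side')])
A=A[~np.isnan(A[:,0])]
d=np.hypot(A[:,0]-639.4,A[:,1]+198)
for lo,hi in((60,80),(80,100),(100,120),(120,150),(150,200)):
    m=(d>lo)&(d<hi)&(A[:,2]>40)
    ang=np.degrees(np.arctan2(A[m,1]+198,A[m,0]-639.4))
    for a in range(-180,180,45):
        k=(ang>=a)&(ang<a+45)
        if k.sum()>8: print(lo,a,k.sum(),'z95',np.percentile(A[m][k][:,2],95).round())
# tall things inside the workspace
m=(A[:,2]>110)&(A[:,0]>300)&(A[:,0]<800)&(abs(A[:,1])<400)
q,c=np.unique((A[m][:,:2]//50*50).astype(int),axis=0,return_counts=True)
print([(tuple(a),int(A[m][(A[m][:,:2]//50*50==a).all(1)][:,2].max())) for a,b in zip(q.tolist(),c) if b>10])
E
```

```text
at [167.6 628.  219.7] yaw 165.05 move cm [-4.421e+01 -5.361e+01 -3.000e-02] spin 89.85
80 -45 18 z95 116.0
100 -45 781 z95 168.0
100 0 64 z95 72.0
100 45 78 z95 73.0
120 -90 1024 z95 157.0
120 -45 742 z95 195.0
120 0 399 z95 74.0
120 45 474 z95 74.0
150 -180 269 z95 84.0
150 -135 787 z95 102.0
150 -90 3163 z95 186.0
150 -45 1298 z95 197.0
150 0 1028 z95 75.0
150 45 989 z95 75.0
[((600, -250), 127), ((600, -200), 127), ((600, 300), 174), ((600, 350), 174), ((650, -400), 151), ((650, -350), 141), ((650, -200), 129), ((650, -150), 126), ((650, 300), 174), ((650, 350), 175), ((700, -400), 190), ((700, -350), 189), ((700, -300), 189), ((700, -250), 168), ((700, 200), 139), ((700, 250), 142), ((700, 300), 142), ((700, 350), 140), ((750, -400), 198), ((750, -350), 199), ((750, -300), 199), ((750, -250), 196), ((750, 100), 222), ((750, 150), 220), ((750, 200), 142), ((750, 250), 141), ((750, 300), 140), ((750, 350), 143)]
```

Call:
play_rows([
  [0,-3,-3.6,0,6],
  [0,-6,-7.3,0,12],
  [0,-9,-10.9,0,18],
  [0,-12,-14.6,0,24],
  [0,-15,-18.2,0,30],
  [0,-18,-21.8,0,36],
  [0,-21,-25.5,0,42],
  [0,-24,-29.1,0,48],
  [0,-27,-32.7,0,54],
  [0,-30,-36.4,0,60],
])

```text
clock: 1.6
eef_pos: [364.3, 197.6, 220.1]
tool_rot: [3.14, -0.001, 1.83]
force: [-0.1, 0.5, 0.4]
width: 85.5
gripper_force: 0.0
```

```bash
python3 -c "
from h import *
go((456.5,-4,220),75.2)"
```

```text
at [364.3 197.6 220.1] yaw 104.84 move cm [-21.85   3.75   0.  ] spin 29.64
```

Call:
play_rows([
  [0,-4,0.7,0,6],
  [0,-8,1.4,0,12],
  [0,-12,2.1,0,18],
  [0,-16,2.8,0,24],
  [0,-20,3.4,0,29.6],
  [0,-21.8,3.7,0,29.6],
  [0,-21.8,3.7,0,29.6],
  [0,-21.8,3.7,0,29.6],
])

```text
clock: 2.4
eef_pos: [455.6, -1.4, 219.6]
tool_rot: [-3.141, -0.001, 1.317]
force: [-0.0, 0.8, -0.3]
width: 85.7
gripper_force: 0.0
```

```bash
python3 - <<'E'
from h import *
go((456.5,-4,220),75.2)
p,P=grab('wrist');save('w1.png',p);np.save('w1.npy',P)
for r in ctrl.trace('wrist','clip')[:3]:
    m=r['pixels'];X=P[m];X=X[~np.isnan(X[:,0])];print(r['confidence'],r['bbox'],np.median(p[m],0))
    for n,k in(('handles',(X[:,2]>72)),('all',X[:,2]>8)):
        if k.sum()>5: print(n,k.sum(),[np.round(v,1) for v in cv2.minAreaRect(X[k][:,:2].astype(np.float32))],X[k][:,2].max().round())
E
```

```text
at [455.6  -1.4 219.6] yaw 75.44 move cm [-0.22  0.15 -0.04] spin 0.24
0.59 [253.0, 279.1, 324.2, 370.7] [10. 35. 79.]
handles 1446 [array([402.4, -89.5]), array([49.2, 33.9]), np.float64(67.1)] 96.0
all 4466 [array([402.2, -89.4]), array([49.2, 65.1]), np.float64(67.2)] 96.0
0.55 [423.4, 120.7, 474.0, 191.4] [238.  46.  26.]
all 2557 [array([574.4,   3.4]), array([36.7, 53.4]), np.float64(0.3)] 17.0
```

View pics/w1.png

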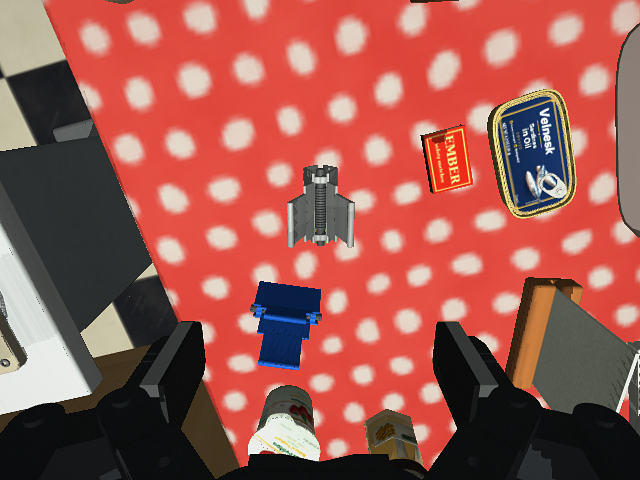

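The wrist view shows the grey clip at about (321,210), in line with the fingers and with its handles at columns 290 and 352. The blue clip below it, at (287,320), is clear.

```bash
python3 - <<'E'
from h import *
P=np.load('w1.npy');im=cv2.imread('pics/w1.png').astype(int)
X=P[155:255,280:365].reshape(-1,3);C=im[155:255,280:365].reshape(-1,3)
k=np.ptp(C,axis=1)<40
for lo,hi in((8,40),(40,60),(70,85),(85,100),(70,100),(8,100)):
    m=k&(X[:,2]>lo)&(X[:,2]<hi)
    if m.sum()>5: print(lo,m.sum(),[np.round(v,1) for v in cv2.minAreaRect(X[m][:,:2].astype(np.float32))])
m=k&(X[:,2]>88)
for s in(1,-1):
    a=np.radians(-14.6);u=np.array([np.cos(a),np.sin(a)]);q=X[m];t=(q[:,:2]-[456.5,-4])@u;h=q[t*s>5]
    w,V=np.linalg.eigh(np.cov(h[:,:2].T));print(s,h.mean(0).round(1),np.degrees(np.arctan(V[1,1]/V[0,1])).round(1),np.ptp(t[t*s>5]))
E
```

```text
8 285 [array([462.5,  19.3]), array([15.9, 30.1]), np.float64(76.0)]
40 1733 [array([457.6,  -2. ]), array([65.5, 21.9]), np.float64(76.9)]
70 729 [array([457.3,  -2.1]), array([33.9, 40. ]), np.float64(75.6)]
85 735 [array([457.2,  -2.1]), array([34.5, 48.3]), np.float64(75.6)]
70 1464 [array([457.2,  -2.1]), array([34.5, 48.3]), np.float64(75.6)]
8 4020 [array([457.2,  -2. ]), array([65.5, 48.3]), np.float64(75.4)]
1 [478.2  -6.9  93.4] 75.5 4.964857775884859
-1 [436.4   4.3  93.4] 75.1 4.756021108364038
```

Call:
play_rows([
  [0,0,0.18,3,0],
  [0,0,0.18,6,0],
  [0,0,0.18,8.5,0],
  [0,0,0.18,10.5,0],
  [0,0,0.18,12,0],
  [0,0,0.18,12.7,0],
  [0,0,0.18,12.7,0],
  [0,0,0.18,12.7,0],
])

```text
clock: 3.3
eef_pos: [457.9, -1.9, 93.2]
tool_rot: [3.141, -0.0, 1.318]
force: [0.2, -0.1, -0.0]
width: 85.7
gripper_force: 0.0
```

Call:
play_rows([
  [0.3,0,0,0,0],
  [0.4,0,0,0,0],
  [0.5,0,0,0,0],
  [0.55,0,0,0,0],
  [0.6,0,0,0,0],
  [0.65,0,0,0,0],
  [0.7,0,0,0,0],
  [0.7,0,0,0,0],
])

```text
clock: 4.1
eef_pos: [457.6, -2.4, 92.7]
tool_rot: [-3.141, 0.0, 1.317]
force: [0.2, 0.2, 0.4]
width: 25.7
gripper_force: 0.0
```

```bash
python3 - <<'E'
from h import *
p,P=grab('wrist');save('w2.png',p);s=ctrl.read_state();print(s['width'],s['gripper_force'])
E
```

```text
25.499786288210743 0.0
```

View pics/w2.png

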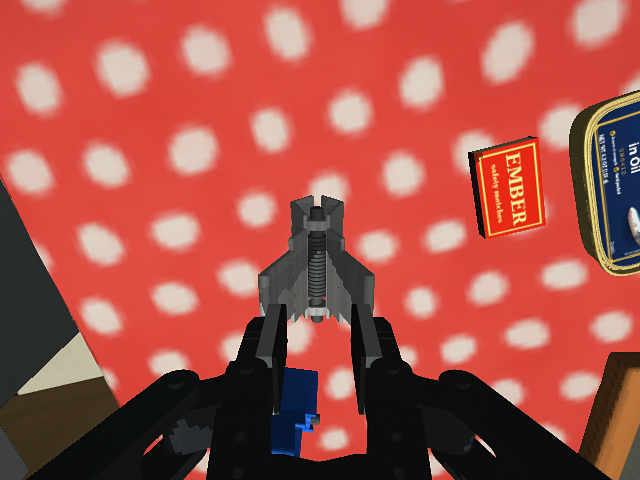

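The closed pads at about (265,370) and (370,370) don't straddle the handles at (265..370, 240..320), so they look offset along tool x. I'll measure where the fingertips really are, and check the other views.

```bash
python3 - <<'E'
from h import *
p,P=grab('wrist');T=tool();L=(P-T[:3,3])@T[:3,:3]
print('mount',np.round(ctrl.calibration('wrist')['mount'],2).tolist(), ctrl.calibration('wrist')['vfov'],ctrl.finger_overhang)
for u,v in((265,325),(265,370),(275,400),(370,325),(370,370),(370,400),(265,270),(370,270),(317,260)): print(u,v,'world',P[v,u].round(1),'tool',L[v,u].round(1))
o=[]
for n,b in(('side',(250,225,335,325)),('scene',(270,205,345,330))):
    q,Q=grab(n);c=q[b[1]:b[3],b[0]:b[2]];o.append(cv2.resize(c,(380,560)));np.save(n+'2.npy',Q)
save('c2.png',np.hstack(o))
E
```

```text
mount [[0.0, -0.94, -0.33, 84.86], [1.0, 0.0, -0.0, 0.84], [0.0, -0.33, 0.94, -152.81], [0.0, 0.0, 0.0, 1.0]] 61.31504289559395 25.0
265 325 world [443.3  13.1 123. ] tool [ 11.4 -17.8 -30.4]
265 370 world [446.5  12.8 148.4] tool [ 11.9 -14.6 -55.7]
275 400 world [443.6  -4.1 140.7] tool [ -5.2 -13.1 -48. ]
370 325 world [478.3   3.5 122.1] tool [ 10.9  18.6 -29.5]
370 370 world [475.6   5.1 148.1] tool [ 11.7  15.4 -55.4]
370 400 world [474.2   6.5 161.5] tool [ 12.7  13.8 -68.8]
265 270 world [440.5  19.3  87.5] tool [ 16.7 -22.1   5.1]
370 270 world [485.6 -30.2   2.6] tool [-19.9  34.   90. ]
317 260 world [458.9   3.2  49. ] tool [ 5.7 -0.2 43.6]
```

View pics/c2.png

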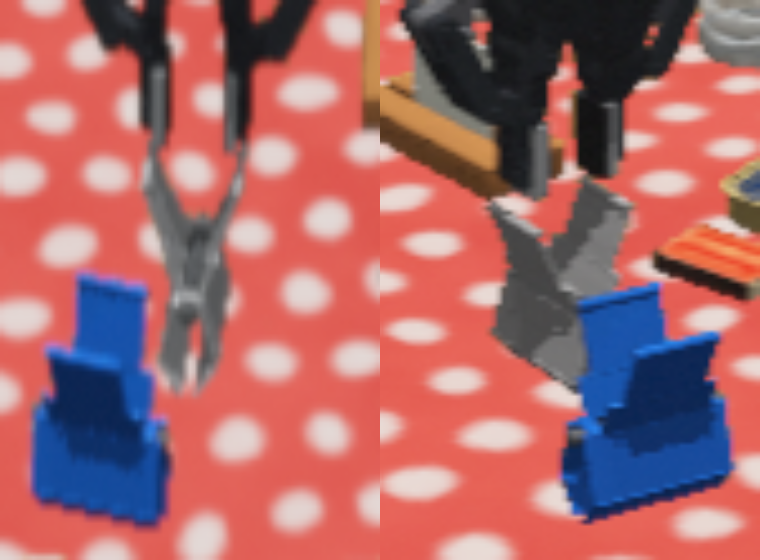

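```bash
python3 - <<'E'
from h import *
T=tool()
for n,(cx,cy) in(('side',(457.5,-2.3)),('scene',(457.5,-2.3))):
    Q=np.load(n+'2.npy');m=(np.hypot(Q[...,0]-cx,Q[...,1]-cy)<45)&(Q[...,2]>8)
    X=Q[m];L=(X-T[:3,3])@T[:3,:3]
    for a in range(-80,90,10):
        k=(L[:,2]>=a)&(L[:,2]<a+10)
        if k.sum()>4: print(n,'toolz',a,k.sum(),'x',L[k,0].min().round(),L[k,0].max().round(),'y',L[k,1].min().round(),L[k,1].max().round())
print(ctrl.read_state()['qpos'].round(3),T[:3,3])
E
```

```text
side toolz -80 95 x -17.0 14.0 y -43.0 43.0
side toolz -70 165 x -16.0 13.0 y -43.0 43.0
side toolz -60 76 x -14.0 8.0 y -41.0 43.0
side toolz -50 61 x -12.0 11.0 y -26.0 27.0
side toolz -40 61 x -16.0 11.0 y -26.0 27.0
side toolz -30 57 x -13.0 7.0 y -26.0 27.0
side toolz -20 14 x -11.0 9.0 y -24.0 20.0
side toolz -10 44 x -19.0 16.0 y -25.0 23.0
side toolz 0 32 x -19.0 14.0 y -22.0 23.0
side toolz 10 43 x -18.0 18.0 y -21.0 18.0
side toolz 20 51 x -24.0 24.0 y -16.0 15.0
side toolz 30 59 x -26.0 24.0 y -12.0 10.0
side toolz 40 125 x -33.0 36.0 y -10.0 8.0
side toolz 50 39 x -32.0 28.0 y -13.0 12.0
side toolz 60 45 x -32.0 29.0 y -15.0 14.0
side toolz 70 47 x -30.0 27.0 y -16.0 14.0
side toolz 80 56 x -38.0 28.0 y -24.0 43.0
scene toolz -80 133 x -20.0 18.0 y -43.0 44.0
scene toolz -70 186 x -17.0 12.0 y -44.0 44.0
scene toolz -60 103 x -16.0 10.0 y -42.0 40.0
scene toolz -50 104 x -16.0 11.0 y -27.0 26.0
scene toolz -40 100 x -15.0 11.0 y -28.0 26.0
scene toolz -30 92 x -16.0 12.0 y -27.0 27.0
scene toolz -20 45 x -14.0 12.0 y -25.0 25.0
scene toolz -10 56 x -19.0 15.0 y -28.0 24.0
scene toolz 0 90 x -20.0 17.0 y -25.0 23.0
scene toolz 10 91 x -20.0 15.0 y -22.0 20.0
scene toolz 20 100 x -27.0 20.0 y -17.0 15.0
scene toolz 30 108 x -25.0 23.0 y -13.0 13.0
scene toolz 40 79 x -24.0 28.0 y -11.0 8.0
scene toolz 50 89 x -32.0 27.0 y -14.0 -7.0
scene toolz 60 99 x -34.0 30.0 y -17.0 -9.0
scene toolz 70 43 x -33.0 29.0 y -16.0 -11.0
scene toolz 80 8 x -21.0 26.0 y -11.0 7.0
[-0.298  0.606  0.354  2.163 -0.475  0.446  0.177] [457.67986303  -2.40706786  92.67697364]
```

The side and scene depth agree. The fingertips really end about 15 mm *above* the reported TCP (z≈108), roughly 41 mm short of the stated frame, and they are just over the handles. Laterally the tool is centred. I'll reopen, go down another 41 mm and check before squeezing.

Call:
play_rows([
  [0.4,0,0,0,0],
  [0,0,0,0,0],
  [0,0,0,0,0],
  [0,0,0,0,0],
  [0,0,0,1,0],
  [0,0,0,2,0],
  [0,0,0,3,0],
  [0,0,0,4.1,0],
  [0,0,0,4.1,0],
  [0,0,0,4.1,0],
])

```text
clock: 5.3
eef_pos: [457.3, -2.5, 51.2]
tool_rot: [-3.14, 0.0, 1.317]
force: [0.4, -0.6, -0.1]
width: 85.5
gripper_force: 0.0
```

```bash
cat >> h.py <<'E'
def prof(n,cx,cy,r=45):
    T=tool();p,Q=grab(n);m=(np.hypot(Q[...,0]-cx,Q[...,1]-cy)<r)&(Q[...,2]>8);X=Q[m];L=(X-T[:3,3])@T[:3,:3]
    for z in range(0,180,10):
        k=(X[:,2]>=z)&(X[:,2]<z+10)
        if k.sum()>3: print(n,'z',z,k.sum(),'tx',L[k,0].min().round(),L[k,0].max().round(),'ty',L[k,1].min().round(),L[k,1].max().round(),'dark',(p[m][k].max(1)<60).sum())
    return p
E
python3 - <<'E'
from h import *
s=ctrl.read_state();print(s['eef_pos'],s['width'],s['force'])
a=prof('side',457.5,-2.3,62)[215:325,245:345]
b=prof('scene',457.5,-2.3,62)[205:325,265:350]
save('c3.png',np.hstack([cv2.resize(a,(390,560)),cv2.resize(b,(390,560))]))
E
```

```text
[457.30182388  -2.53808045  51.18094268] 85.48073596433127 [ 0.43437944 -0.63264802 -0.12145892]
side z 0 47 tx -54.0 56.0 ty -37.0 53.0 dark 0
side z 10 55 tx -32.0 5.0 ty -13.0 14.0 dark 0
side z 20 44 tx -29.0 29.0 ty -16.0 15.0 dark 0
side z 30 40 tx -31.0 28.0 ty -13.0 12.0 dark 0
side z 40 83 tx -33.0 36.0 ty -9.0 9.0 dark 4
side z 50 100 tx -36.0 30.0 ty -12.0 10.0 dark 9
side z 60 54 tx -23.0 24.0 ty -14.0 14.0 dark 0
side z 70 42 tx -18.0 19.0 ty -43.0 16.0 dark 0
side z 80 84 tx -22.0 17.0 ty -54.0 56.0 dark 1
side z 90 109 tx -18.0 18.0 ty -56.0 56.0 dark 12
side z 100 59 tx -13.0 10.0 ty -56.0 57.0 dark 22
side z 110 53 tx -13.0 7.0 ty -59.0 60.0 dark 19
side z 120 118 tx -15.0 12.0 ty -62.0 60.0 dark 90
side z 130 123 tx -17.0 16.0 ty -62.0 60.0 dark 75
side z 140 203 tx -19.0 19.0 ty -61.0 60.0 dark 151
side z 150 132 tx -21.0 0.0 ty -60.0 60.0 dark 119
side z 160 221 tx -21.0 0.0 ty -59.0 60.0 dark 167
side z 170 275 tx -21.0 13.0 ty -61.0 61.0 dark 184
scene z 0 4 tx -17.0 25.0 ty -42.0 5.0 dark 0
scene z 10 29 tx -32.0 29.0 ty -16.0 6.0 dark 0
scene z 20 87 tx -32.0 30.0 ty -17.0 -11.0 dark 0
scene z 30 98 tx -34.0 30.0 ty -16.0 -7.0 dark 0
scene z 40 77 tx -28.0 26.0 ty -13.0 6.0 dark 0
scene z 50 96 tx -26.0 26.0 ty -13.0 11.0 dark 0
scene z 60 104 tx -24.0 22.0 ty -16.0 15.0 dark 0
scene z 70 112 tx -19.0 17.0 ty -49.0 49.0 dark 2
scene z 80 175 tx -20.0 16.0 ty -56.0 56.0 dark 38
scene z 90 166 tx -20.0 16.0 ty -57.0 58.0 dark 51
scene z 100 98 tx -14.0 11.0 ty -57.0 57.0 dark 61
scene z 110 78 tx -16.0 10.0 ty -59.0 56.0 dark 55
scene z 120 116 tx -16.0 10.0 ty -59.0 60.0 dark 109
scene z 130 132 tx -18.0 10.0 ty -60.0 60.0 dark 109
scene z 140 210 tx -21.0 16.0 ty -60.0 61.0 dark 200
scene z 150 170 tx -23.0 16.0 ty -61.0 61.0 dark 163
scene z 160 242 tx -24.0 3.0 ty -60.0 60.0 dark 214
scene z 170 278 tx -22.0 11.0 ty -61.0 61.0 dark 214
```

View pics/c3.png

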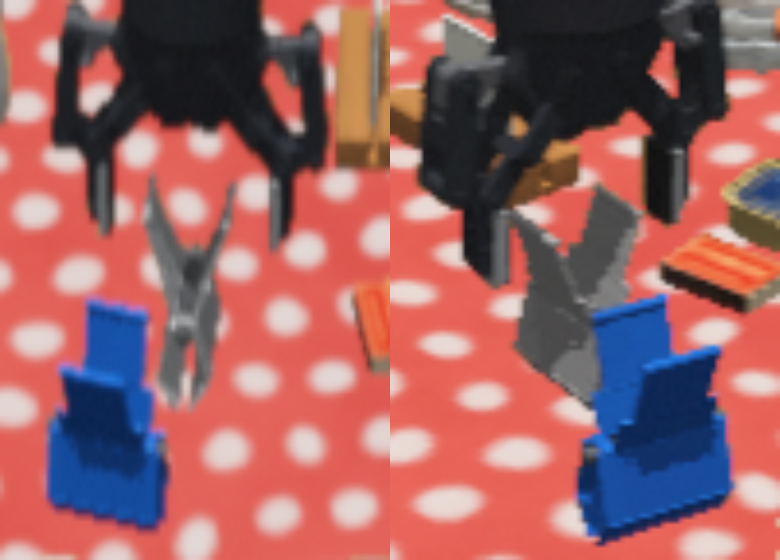

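The open pads now straddle the handles, with tips at about z 78, which will be about 66 when closed. I'll squeeze gradually.

Call:
play_rows([
  [0.3,0,0,0,0],
  [0.4,0,0,0,0],
  [0.45,0,0,0,0],
  [0.5,0,0,0,0],
  [0.55,0,0,0,0],
  [0.6,0,0,0,0],
  [0.65,0,0,0,0],
  [0.7,0,0,0,0],
  [0.7,0,0,0,0],
])

```text
clock: 6.3
eef_pos: [458.7, -2.4, 52.8]
tool_rot: [3.139, -0.001, 1.317]
force: [-0.4, -0.6, 10.6]
width: 26.2
gripper_force: 7.6
```

Call:
play_rows([
  [0.74,0,0,0,0],
  [0.78,0,0,0,0],
  [0.82,0,0,0,0],
  [0.86,0,0,0,0],
  [0.9,0,0,0,0],
  [0.95,0,0,0,0],
  [1,0,0,0,0],
  [1,0,0,0,0],
  [1,0,0,0,0],
  [1,0,0,0,0],
])

```text
clock: 7.3
eef_pos: [457.7, -2.4, 51.6]
tool_rot: [-3.142, 0.0, 1.317]
force: [-0.0, -0.0, -0.9]
width: 10.9
gripper_force: 60.8
```

```bash
python3 - <<'E'
from h import *
s=ctrl.read_state();print(s['eef_pos'],s['width'],s['force'],s['gripper_force'])
a=prof('side',457.5,-2.3,50)[215:325,245:345]
b=prof('scene',457.5,-2.3,50)[205:325,265:350]
save('c4.png',np.hstack([cv2.resize(a,(390,560)),cv2.resize(b,(390,560))]))
E
```

```text
[457.74239185  -2.39041656  51.61313112] 10.894829604739414 [-0.0241899  -0.00613498 -0.9267055 ] 60.809465646743774
side z 0 43 tx -43.0 34.0 ty -27.0 41.0 dark 0
side z 10 32 tx -31.0 23.0 ty -19.0 28.0 dark 0
side z 20 67 tx -31.0 32.0 ty -24.0 24.0 dark 0
side z 30 114 tx -32.0 30.0 ty -20.0 21.0 dark 0
side z 40 127 tx -34.0 29.0 ty -12.0 15.0 dark 1
side z 50 35 tx -32.0 25.0 ty -5.0 9.0 dark 0
side z 60 31 tx -26.0 15.0 ty -11.0 12.0 dark 0
side z 70 56 tx -17.0 14.0 ty -18.0 19.0 dark 2
side z 80 65 tx -21.0 11.0 ty -18.0 19.0 dark 16
side z 90 93 tx -19.0 17.0 ty -18.0 19.0 dark 18
side z 100 66 tx -20.0 13.0 ty -37.0 34.0 dark 24
side z 110 151 tx -16.0 14.0 ty -38.0 40.0 dark 109
side z 120 140 tx -17.0 15.0 ty -46.0 46.0 dark 103
side z 130 133 tx -19.0 17.0 ty -48.0 48.0 dark 106
side z 140 133 tx -20.0 10.0 ty -48.0 48.0 dark 100
side z 150 166 tx -21.0 6.0 ty -49.0 49.0 dark 106
side z 160 203 tx -22.0 5.0 ty -50.0 49.0 dark 156
side z 170 173 tx -21.0 6.0 ty -46.0 42.0 dark 160
scene z 0 30 tx -31.0 27.0 ty -29.0 -17.0 dark 0
scene z 10 55 tx -34.0 27.0 ty -28.0 -18.0 dark 0
scene z 20 102 tx -32.0 30.0 ty -25.0 -14.0 dark 0
scene z 30 122 tx -32.0 29.0 ty -22.0 -8.0 dark 0
scene z 40 111 tx -34.0 28.0 ty -13.0 -3.0 dark 0
scene z 50 54 tx -26.0 24.0 ty -7.0 7.0 dark 0
scene z 60 55 tx -25.0 7.0 ty -13.0 11.0 dark 2
scene z 70 80 tx -20.0 5.0 ty -20.0 20.0 dark 23
scene z 80 83 tx -20.0 4.0 ty -20.0 18.0 dark 32
scene z 90 100 tx -21.0 8.0 ty -20.0 20.0 dark 35
scene z 100 79 tx -16.0 7.0 ty -32.0 27.0 dark 69
scene z 110 191 tx -17.0 12.0 ty -41.0 41.0 dark 176
scene z 120 164 tx -19.0 15.0 ty -49.0 48.0 dark 150
scene z 130 182 tx -20.0 17.0 ty -50.0 48.0 dark 169
scene z 140 146 tx -21.0 5.0 ty -49.0 48.0 dark 139
scene z 150 173 tx -22.0 6.0 ty -48.0 49.0 dark 138
scene z 160 209 tx -23.0 5.0 ty -50.0 49.0 dark 176
scene z 170 200 tx -24.0 8.0 ty -43.0 41.0 dark 180
```

View pics/c4.png

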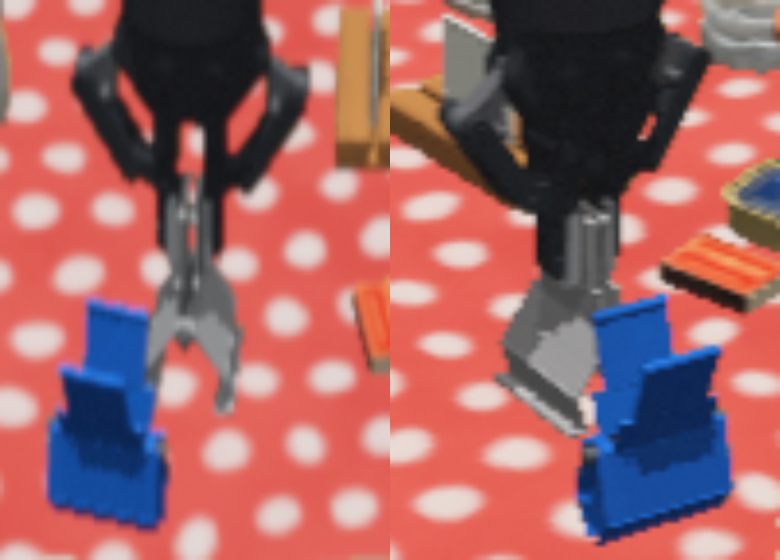

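The clip is squeezed open to its stop: width is 10.9 mm and the lips span ±28 mm. Lift straight up.

Call:
play_rows([
  [1,0,0,-1,0],
  [1,0,0,-3,0],
  [1,0,0,-5,0],
  [1,0,0,-7.5,0],
  [1,0,0,-10,0],
  [1,0,0,-12.5,0],
  [1,0,0,-15,0],
  [1,0,0,-16.5,0],
  [1,0,0,-16.5,0],
  [1,0,0,-16.5,0],
])

```text
clock: 8.4
eef_pos: [457.3, -2.2, 216.8]
tool_rot: [3.142, -0.0, 1.317]
force: [-0.2, -0.2, -2.2]
width: 10.7
gripper_force: 60.8
```

```bash
python3 - <<'E'
from h import *
go((639.4,-198,216),73.4)
prof('side',457.5,-2.3,50)
E
```

```text
at [457.3  -2.2 216.8] yaw 75.47 move cm [-14.39  22.54   0.07] spin 2.07
side z 0 34 tx -47.0 50.0 ty -25.0 42.0 dark 0
side z 160 5 tx -29.0 2.0 ty -19.0 23.0 dark 0
side z 170 125 tx -32.0 27.0 ty -27.0 28.0 dark 0
```

Call:
play_rows([
  [1,-0.7,1.1,0,0.1],
  [1,-2.2,3.4,0,0.3],
  [1,-4,6.3,0,0.6],
  [1,-6,9.4,0,0.9],
  [1,-8,12.5,0,1.2],
  [1,-10,15.7,0,1.5],
  [1,-12,18.8,0,1.8],
  [1,-13.4,21,0,2],
  [1,-14.1,22.1,0,2.1],
  [1,-14.4,22.5,0,2.1],
])

```text
clock: 9.45
eef_pos: [639.4, -201.1, 214.8]
tool_rot: [-3.14, 0.002, 1.278]
force: [0.2, 0.4, -0.2]
width: 10.6
gripper_force: 60.8
```

Call:
play_rows([
  [1,0,0,0,0],
  [1,0,0,0,0],
  [1,0,0,0,0],
])

```text
clock: 9.75
eef_pos: [638.9, -197.3, 216.6]
tool_rot: [-3.141, -0.001, 1.281]
force: [0.1, -0.6, -0.8]
width: 10.5
gripper_force: 60.8
```

```bash
cat > m.py <<'E'
from h import *
T=tool();go((639.4,-198,165),73.4)
print(ctrl.read_state()['width'],ctrl.read_state()['force'].round(1))
out=[]
for n in('side','scene','wrist'):
    p,Q=grab(n);L=(Q-T[:3,3])@T[:3,:3]
    near=(np.hypot(Q[...,0]-639.4,Q[...,1]+198)<80)&(p.max(2)>60)
    import sys
    bot=T[2,3]-50
    c=near&(Q[...,2]>35)&(Q[...,2]<min(130,bot-6));c&=abs((Q-[639.4,-198,0])@[np.sin(np.radians(73.4)),-np.cos(np.radians(73.4)),0])<8
    if c.sum()>30:
        X=L[c];r=cv2.minAreaRect(X[:,:2].astype(np.float32));a=np.polyfit(X[:,0],X[:,1],1)
        print(n,'card tool x',np.percentile(X[:,0],[1,99]).round(1),'y med',np.median(X[:,1]).round(1),'ext',np.percentile(X[:,1],[2,98]).round(1),'y at x=0',a[1].round(1),'tilt deg',np.degrees(a[0]).round(2),'top',Q[c][:,2].max().round())
    for lo,hi in((-4,8),(8,18),(18,28),(28,40)):
        k=near&(Q[...,2]>bot+lo)&(Q[...,2]<bot+hi)&(abs(L[...,0])<45)&(abs(L[...,1])<34)
        X=L[k]
        if len(X)>5: print(n,'clip h',lo,len(X),'x',X[:,0].min().round(),X[:,0].max().round(),'y',X[:,1].min().round(1),X[:,1].max().round(1),'z',Q[k][:,2].min().round())
    out.append(p)
E
python3 - <<'E'
exec(open('m.py').read())
save('c5.png',np.hstack([cv2.resize(out[0][180:370,330:460],(390,560)),cv2.resize(out[1][150:310,380:500],(390,560))]))
E
```

```text
at [ 638.9 -197.3  216.6] yaw 73.41 move cm [-0.06  0.07  5.16] spin 0.01
10.451808313030496 [ 0.1 -0.6 -0.8]
side card tool x [-55.4  54.7] y med -0.3 ext [-0.7  1.9] y at x=0 0.0 tilt deg -0.16 top 128.0
side clip h -4 123 x -33.0 29.0 y -27.5 27.3 z 165.0
side clip h 8 58 x -32.0 26.0 y -27.3 26.3 z 175.0
side clip h 18 105 x -32.0 30.0 y -23.6 23.5 z 185.0
side clip h 28 199 x -33.0 31.0 y -21.9 20.0 z 195.0
scene card tool x [-55.5  53.7] y med 0.3 ext [-2.5  3.4] y at x=0 0.4 tilt deg 0.28 top 127.0
scene clip h -4 148 x -34.0 27.0 y -29.3 26.5 z 166.0
scene clip h 8 169 x -33.0 31.0 y -27.5 24.9 z 175.0
scene clip h 18 174 x -32.0 28.0 y -25.1 24.5 z 185.0
scene clip h 28 210 x -33.0 28.0 y -21.7 17.3 z 195.0
wrist card tool x [ 8.1 55.9] y med 1.8 ext [0.5 3.1] y at x=0 1.8 tilt deg -0.1 top 125.0
wrist clip h -4 972 x -30.0 30.0 y -26.9 28.4 z 166.0
wrist clip h 8 96 x 24.0 30.0 y -21.3 22.2 z 175.0
wrist clip h 18 1677 x -21.0 30.0 y -23.0 24.6 z 185.0
wrist clip h 28 2593 x -14.0 33.0 y -18.1 19.6 z 195.0
```

View pics/c5.png

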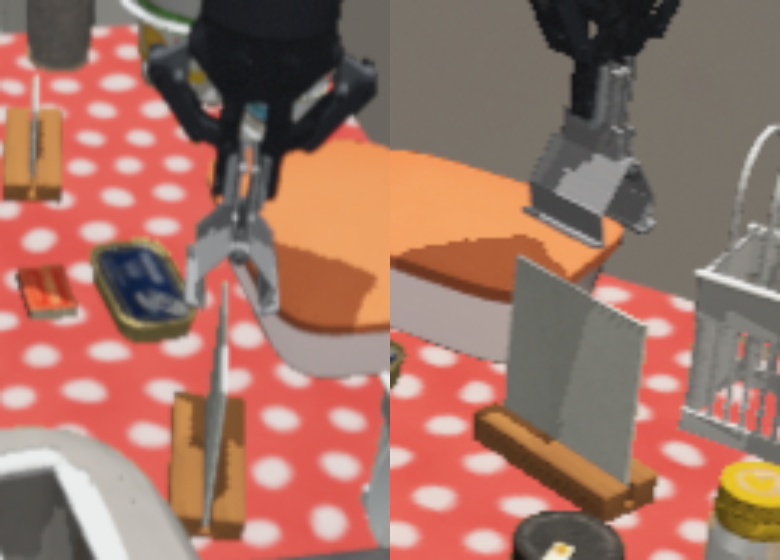

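The picture shows the clip with gaping jaws directly above the card edge. All three cameras agree it is centred to about 1 mm and within 0.3°. Lower it by 5.9 cm.

Call:
play_rows([
  [1,0.1,0.07,0.5,0],
  [1,0.1,0.07,1.5,0],
  [1,0.1,0.07,2.5,0],
  [1,0.1,0.07,3.3,0],
  [1,0.1,0.07,4.1,0],
  [1,0.1,0.07,4.9,0],
  [1,0.1,0.07,5.5,0],
  [1,0.1,0.07,5.9,0],
  [1,0.1,0.07,5.9,0],
  [1,0.1,0.07,5.9,0],
])

```text
clock: 10.9
eef_pos: [640.4, -197.6, 157.9]
tool_rot: [3.141, 0.0, 1.28]
force: [0.4, 0.4, -0.9]
width: 10.6
gripper_force: 60.8
```

Call:
play_rows([
  [1,0,0,0,0],
  [1,0,0,0,0],
  [1,0,0,0,0],
])

```text
clock: 11.2
eef_pos: [640.4, -197.5, 158.0]
tool_rot: [3.141, -0.0, 1.28]
force: [0.2, 0.1, -1.1]
width: 10.7
gripper_force: 60.8
```

```bash
python3 - <<'E'
exec(open('m.py').read())
save('c6.png',np.hstack([cv2.resize(out[0][220:370,340:450],(400,560)),cv2.resize(out[1][180:310,390:490],(400,560))]))
E
```

```text
at [ 640.4 -197.5  158. ] yaw 73.36 move cm [-0.07 -0.08 -0.7 ] spin -0.04
10.715439277131416 [ 0.2  0.1 -1.1]
side card tool x [-55.5  52.1] y med -2.0 ext [-2.4  0.4] y at x=0 -1.9 tilt deg -0.45 top 101.0
side clip h -4 128 x -44.0 30.0 y -27.3 27.4 z 107.0
side clip h 8 79 x -45.0 26.0 y -27.0 26.8 z 116.0
side clip h 18 105 x -41.0 32.0 y -23.2 23.6 z 126.0
side clip h 28 209 x -32.0 31.0 y -20.1 20.8 z 136.0
scene card tool x [-55.5  53.4] y med -1.3 ext [-4.3  1.7] y at x=0 -1.3 tilt deg 0.2 top 102.0
scene clip h -4 180 x -45.0 27.0 y -29.3 26.5 z 104.0
scene clip h 8 195 x -45.0 29.0 y -30.6 23.2 z 116.0
scene clip h 18 165 x -37.0 29.0 y -25.5 24.0 z 126.0
scene clip h 28 198 x -33.0 29.0 y -21.7 16.3 z 136.0
wrist card tool x [55.4 56. ] y med 0.1 ext [-1.2  1.3] y at x=0 -64.5 tilt deg 66.42 top 102.0
wrist clip h -4 960 x -30.0 30.0 y -27.4 28.0 z 107.0
wrist clip h 8 318 x 24.0 45.0 y -21.8 22.0 z 116.0
wrist clip h 18 1787 x -21.0 30.0 y -23.4 24.1 z 126.0
wrist clip h 28 2581 x -14.0 31.0 y -18.3 19.0 z 136.0
```

View pics/c6.png

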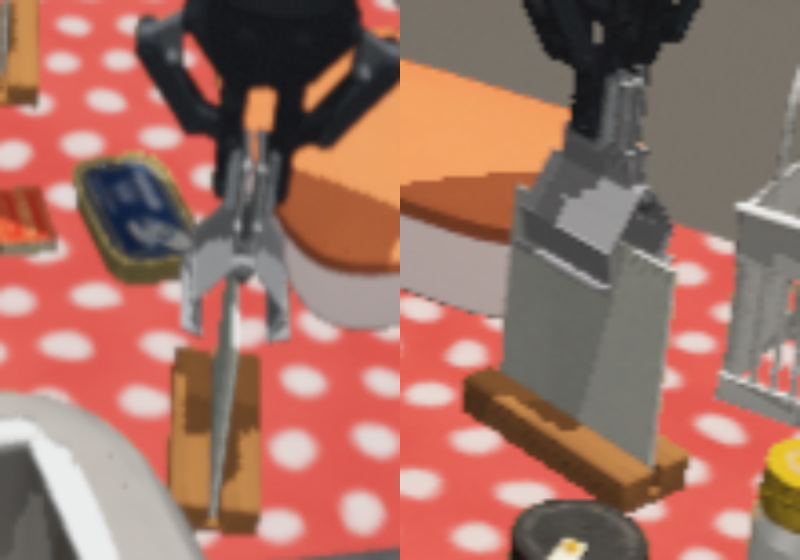

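The card edge stands about 18 mm into the mouth, within about 1.5 mm of centre and in line with the jaws. There is no contact force, so I'm handing in.

```bash
python3 -c "
from cell import ctrl
print(ctrl.finish_job())"
```

```text
the job is handed in; nothing more can be done
None
```

The steel clip is held squeezed fully open over the middle of the larger card's top edge, which stands about 18 mm into the mouth, centred to about 1–2 mm and in line with the jaws; the last camera views and force reading showed no contact with the card, and I handed the job in at about 11 s.

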